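# Hang-rack handle blank into the marking press

### The job

Lift the knife-handle blank with the rectangular block head up and off its fork on the rack, and lower it gently, shank first, into the hole of the marking press until its head sits fully down, with a narrow end of the head square to the stamp. Let go of it, then press the pedal of the press right down to its stop to mark it and let the pedal come back up, leaving the blank seated. Leave the other hanging blanks, the mallet and the whetstone alone.

Things in the scene. Friction and masses are not known exactly. Their poses are not given: they have to be found in the camera images.
- blank: The blank to be marked, light wood: block head 56 mm (its x) by 40 mm (its y) by 42 mm high, the only rectangular head; round shank 26 mm in diameter hanging 95 mm down from the head, brass lowest 24 mm. 0.15 to 0.25 kg. Origin on the shank axis at the head's underside; z up. Hangs with the head's underside on a fork, its x roughly along the prongs.
- round_blank: Bystander blank on another fork: cylindrical head 48 mm in diameter, 42 mm high, flat top; round shank 26 mm in diameter hanging 95 mm down from the head, brass lowest 24 mm. Origin on the axis at the head's underside.
- dome_blank: Bystander blank on another fork: domed head 48 mm in diameter, 32 mm high; round shank 26 mm in diameter hanging 95 mm down from the head, brass lowest 24 mm. Origin on the axis at the head's underside.
- rack: Fixed wooden rack, three steel forks at y = -100, 0, 100 mm, holding the blanks in any order. Origin on the bench. A fork: two level prongs along x, 8 mm wide, 30 mm clear between, tops 125 mm above the bench; lips at the front ends (x = -40 to -45 mm) rise to 139 mm. Back rail at x = 50 to 72 mm, top at 125 mm. Foot board 14 mm thick.
- press: Fixed grey marking press. Origin on the bench under the nest hole; x from nest to stamp. Base plate 250 by 270 mm, 12 mm thick. Nest: steel post 76 by 70 mm, top 112 mm above the bench. Stamp housing 80 mm wide, x = 77 to 167 mm, top at 150 mm (a cap on it to 160 mm). Pedal on the -y side, centre line at y = -140 mm.
- nest_mouth (a point): Centre of the nest hole's mouth on the post's top face, 112 mm above the bench. Vertical through hole, 30 mm in diameter, 3 mm chamfer, 100 mm deep. Axes as the press: x towards the stamp. The blank is seated when its origin is here, its x along this x, either way round.
- stamp_face (a point): Centre of the striking face of the stamp, a 26 mm square steel block: at rest 57 mm from the nest's axis at +x of the press, 21 mm above the mouth. It comes out 28 mm along -x as the pedal goes down.
- pedal_pad (a point): Point to press: top centre of the rubber pad on the pedal, 95 mm from the hinge. Steel plate 125 by 60 by 8 mm; hinge at its end towards +x of the press, 45 mm above the bench, free end towards -x. At rest it slopes up by 0.2 rad to the free end, this point 70 mm above the bench; at the stop it is 37 mm above the bench.
- pedal (a joint): Pedal angle in rad: 0 at rest (up), 0.35 at the stop (fully down). A spring returns it; pressing at the pad takes about 4 N to start and 12 N at the stop.
- mallet: Bystander: wooden mallet lying on the bench, head 90 by 55 by 50 mm high, handle 26 mm thick. Origin on the bench under the head's centre; the handle reaches 190 mm along its -x.
- whetstone: Bystander: reddish whetstone lying on the bench, 150 by 55 by 30 mm. Origin at the centre of its underside, x along its length.
Not all that is in view belongs to the job. Leave any black or purple look-alike of the blank alone.

How it is judged:
By the outcome, as a careful person would: the job done as asked, in the order asked, and still so for the second after the job is handed in, with the robot touching nothing.
It also fails if it takes over 59 s, if anything falls off the work surface, if the arm or the gripper's body presses on something with over 40 N, if the wrist force passes 120 N, or if a joint passes its speed limit or range.

### The arm

A 6-joint arm with a two-finger parallel gripper is mounted at the origin on the work surface. World frame = base frame: x ahead of the robot, y to its left, z up, the work surface at z = 0. Lengths are in m, angles in rad, forces in N, time in s.
With the tool pointing down it reaches from about 0.3 to 0.95 m from the base axis. Payload 3.1 kg.
Tool frame: the origin (TCP) lies at the very end of the fingers, on their centre line; the grasp point (between the pads) lies 19 mm behind it; z points along the fingers, y is the line along which they close (so a half turn about z gives the same grasp; the last joint's range is limited). The gripper opens to 85 mm and grips with 20 to 120 N. Pads are 22 mm wide; open, the fingers measure 114 mm over their backs; the gripper's body (76 mm by 85 mm) begins 54 mm behind the grasp point. The pads swing forward as they close: fully open they stand 13 mm farther back than shut.
Start: joints at [1.149, 0.308, 1.634, -0, 1.2, -0.07], TCP at [0.215, 0.587, 0.231] pointing down, gripper open.
Joint ranges: [-3.06, 3.06], [-0.79, 1.96], [0.05, 2.63], [-1.19, 4.34], [0.05, 2.64], [-2.94, 2.94]. Speed limits (rad/s): [2.79, 2.79, 3.14, 3.14, 3.14, 3.14].

### API

Orientations are given as [roll, pitch, yaw] about the fixed x, y, z axes, in that order (R = Rz(yaw) Ry(pitch) Rx(roll)).
In Python, from workcell import ctrl, viewer, nets gives the robot as it stands.
- The arm moves only by the tool carry_out, never from a script. Its argument "series" is a list that holds one entry, the list of rows, each a list of 5 numbers: the opening, from -1 (shut) to 1 (fully open), then the shift along the tool's x, y, z in mm, then the turn about the tool's z in rad. In form: [[[jaw, x, y, z, twist], ...]]. A call has 1 to 12 rows; each row shifts and turns the commanded pose from where the row before left it, along the tool's axes as they then stand; what a row does not reach is not made up. A row lasts 1/12 s, in which the tool goes at most 41.7 mm and 7.16 degrees, less where a joint would pass 70% of its speed; a pose out of reach is approached as far as the arm can. A call is refused whole if a number of a shift passes 41.7 or a number of a turn 0.125, either way. A call with a gripper value outside its range is refused whole. The fingers move at their own pace and stop on an object; "newtons" is the grip in N (left out, the last holds). Time passes only in rows, so rows that do not move let the fingers close. It gives the time, the measured TCP pose, the force, the opening and the grip force at its end, in the units of the state.
- ctrl.sense(): the state, without advancing time (a new reading comes with each control period).
- viewer.capture(name): name is "side" or "top"; returns (picture, depth): 420x560x3 uint8, red, green, blue; 420x560 float32, m along the optical axis (not along the pixel's ray), 0 where there is no reading.
- viewer.get_calibration(name): a dict with "vertical_fov" (degrees; the focal length in pixels is half the picture's height over the tangent of half this angle, whatever the lens; pixels are square), "cx", "cy" (the principal point, pixels), "rvec" (rotation vector, rad) and "tvec" (3), from world to camera coordinates, as OpenCV has them. Camera axes: x right, y down, z forward; pixel columns grow to the right and rows downward; lengths in m; the calibration is good to about 2 mm. A picture is of the moment at which its call begins. get_calibration takes no time and is no camera call.
- ctrl.finish_job(): hands the job in; it is judged then, once.
Trained networks look in the newest picture that a camera, given by its name, has taken for a name from the list of things; names that differ only in an ending like _2 or _b are one class to them, and where a whole thing is asked for, a point or a joint stands for the part that bears it (a point fixed in the world has none). Each returns a list of dicts, best first, with "p" (0 to 1); they miss things now and then, are a little off and sometimes report something else, mostly with a low value. They report only what shows in the picture. A call takes as long as a camera call. They do not tell look-alikes from the thing itself.
- nets.search_frame(camera, label): "box" ([centre column, centre row, width, height] in pixels, round what is visible of it).
- nets.outline_of(camera, label): "pixels" (420x560 bool, what is visible of it) and "box" ([centre column, centre row, width, height] in pixels, round what is visible of it).
The state is a dict: "time": time; "q": joint angles; "joint_velocities": joint speeds; "joint_torque": joint torques, N m; "ee_pos": TCP position; "tool_rot": TCP orientation; "wrist_force": force on the tool from outside, world axes, zero at the start; "ft_torque": the same for the moment, N m; "grip_width": finger opening in m; "gripper_force": force on a finger pad.
Only numpy, scipy, OpenCV 4.12 (cv2) and the standard library are available. Lean on these libraries where they do the work, as an engineer would, in place of code of your own. Each camera call takes 0.05 s, during which the arm holds its last target. There are 200 camera calls.

## Working session

There is one attempt and no reset: what is moved stays moved. The work goes in short steps, Python scripts to look and compute and a tool call to move; the robot and the scene stay as the last step left them, time stands still between calls to the robot, and variables do not carry over. Pictures are saved under pics/ and viewed, at most 10 in all, crops included, and the job is handed in when it is done.

Besides the shell and the picture viewer there is one more tool, called as name(argument=value, ...), one argument or row to a line, values as JSON. carry_out: Moves the arm, as the interface text tells. Its arguments: {"type":"object","properties":{"series":{"type":"array","items":{"type":"array","items":{"type":"array","items":{"type":"number"}}}},"newtons":{"type":"number"}},"required":["series"]}

```bash
mkdir -p pics; cat > h.py <<'E'
import numpy as np, cv2
from workcell import ctrl, viewer, nets
def cal(n):
    c=viewer.get_calibration(n); f=210/np.tan(np.radians(c["vertical_fov"])/2)
    R=cv2.Rodrigues(np.array(c["rvec"],float))[0]; return f,c["cx"],c["cy"],R,np.array(c["tvec"],float).ravel()
def cloud(n,d):
    f,cx,cy,R,t=cal(n); v,u=np.mgrid[0:420,0:560]
    P=np.stack([(u-cx)/f*d,(v-cy)/f*d,d],-1); W=(P-t)@R; W[d<=0]=np.nan; return W
E
python3 - <<'E'
from h import *
s=ctrl.sense(); print(s)
for n in("side","top"):
    p,d=viewer.capture(n); cv2.imwrite(f"pics/{n}0.png",p[:,:,::-1]); np.savez(f"{n}0.npz",p=p,W=cloud(n,d))
    print(n,viewer.get_calibration(n))
    for l in("blank","round_blank","dome_blank","rack","press","pedal_pad","stamp_face","mallet","whetstone"):
        print(l,[(round(float(o["p"]),2),np.round(o["box"]).tolist()) for o in nets.search_frame(n,l)][:3])
E
```

```text
{'time': 0.0, 'q': array([ 1.14926722e+00,  3.09001425e-01,  1.63518833e+00,  1.02699234e-05,
        1.19974134e+00, -6.96645551e-02]), 'joint_velocities': array([ 0.00157006, -0.00062995, -0.00169404,  0.00159736, -0.0001867 ,
       -0.0009374 ]), 'joint_torque': array([ 1.37344250e-03, -4.15258813e+01, -2.76667053e+01, -6.56626412e-05,
        1.03068622e-02, -5.95135717e-06]), 'ee_pos': array([0.21506515, 0.5859433 , 0.23004849]), 'tool_rot': array([-3.13926055e+00, -1.72313446e-04,  2.78972417e+00]), 'wrist_force': array([-0.59586443, -0.17425626, -0.61771642]), 'ft_torque': array([-0.01980546,  0.01647288,  0.00864965]), 'gripper_force': 0.0, 'grip_width': 0.08545984717283005}
side {'vertical_fov': 55.20004545741768, 'cx': 281.2362973875281, 'cy': 202.8846997927539, 'rvec': array([ 2.08997203, -0.14404893,  0.04710491]), 'tvec': array([-0.57547811,  0.18170531,  0.84890926])}
blank [(0.86, [258.0, 155.0, 24.0, 42.0]), (0.86, [200.0, 161.0, 21.0, 46.0]), (0.79, [291.0, 143.0, 19.0, 30.0])]
round_blank [(0.83, [264.0, 172.0, 15.0, 51.0])]
dome_blank [(0.55, [276.0, 193.0, 21.0, 
[... 306 characters left out ...]
0, 45.0])]
top {'vertical_fov': 55.53793765916088, 'cx': 275.5769785325247, 'cy': 207.72869111855988, 'rvec': array([ 2.14139088, -2.06961923,  0.21538198]), 'tvec': array([0.0669233 , 0.61339835, 0.93308208])}
blank [(0.93, [182.0, 281.0, 27.0, 30.0]), (0.91, [136.0, 292.0, 40.0, 30.0]), (0.82, [116.0, 182.0, 34.0, 37.0])]
round_blank [(0.68, [203.0, 217.0, 23.0, 19.0])]
dome_blank []
rack [(0.73, [205.0, 217.0, 134.0, 76.0])]
press [(0.97, [366.0, 200.0, 122.0, 115.0]), (0.18, [405.0, 208.0, 31.0, 47.0])]
pedal_pad [(0.56, [403.0, 209.0, 36.0, 48.0])]
stamp_face [(0.62, [369.0, 202.0, 124.0, 114.0])]
mallet [(0.81, [223.0, 156.0, 81.0, 40.0])]
whetstone [(0.98, [267.0, 297.0, 60.0, 20.0])]
```

View pics/side0.png

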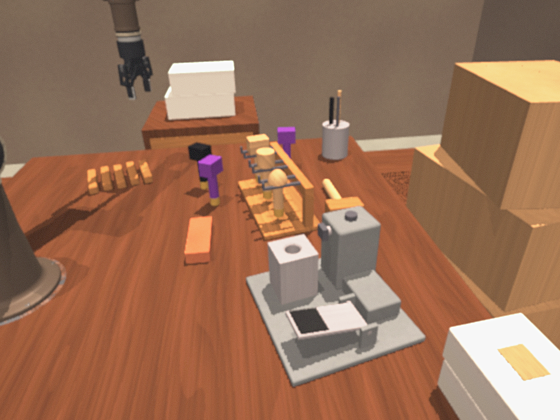

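View pics/top0.png

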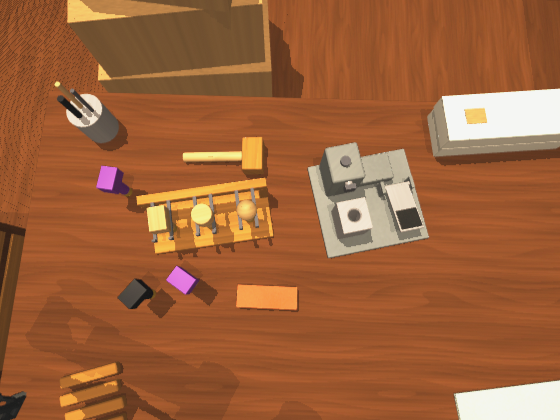

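The side view shows the rectangular head on the far fork at (258,142), the dome near (277,180), the nest hole at (292,247) and the black pedal pad at (308,320). The top view shows the rectangular head at (157,218), the round head at (202,214), the dome at (246,209), the nest hole at (354,215), the stamp housing at (345,165) and the pad at (408,217). The purple and black things are decoys.

```bash
python3 - <<'E'
from h import *
def rect(P):
    (c,wh,a)=cv2.minAreaRect((P[:,:2]*1000).astype(np.float32)); return np.round(c,1),np.round(wh,1),round(a,1)
for n,hd,ne,pd in(("top",(157,218),(354,215),(408,217)),("side",(258,142),(292,247),(308,320))):
    D=np.load(n+"0.npz");W=D["W"]
    def near(c,r,lo,hi):
        S=W[c[1]-r:c[1]+r,c[0]-r:c[0]+r].reshape(-1,3); return S[(S[:,2]>lo)&(S[:,2]<hi)]
    for nm,c,r,lo,hi in(("head",hd,22,.15,.185),("nest",ne,28,.104,.120),("pad",pd,6,.02,.1)):
        S=near(c,r,lo,hi)
        print(n,nm,len(S),"med",np.round(np.median(S,0)*1000,1) if len(S) else "", rect(S) if len(S)>5 else "")
    print(" px",[np.round(W[c[1],c[0]]*1000).tolist() for c in(hd,ne,pd)])
# whole top-view geometry: base plate, housing, rail, prongs
W=np.load("top0.npz")["W"];Z=W[...,2]
for nm,(u0,u1,v0,v1),lo,hi in(("plate",(300,435,140,262),.006,.018),("housing",(318,366,138,200),.142,.165),("rail",(132,272,178,208),.115,.135),("dome",(232,262,195,224),.14,.18),("round",(188,216,200,228),.155,.18),("mallet",(180,270,130,170),.01,.08),("whet",(230,305,280,315),.015,.05)):
    S=W[v0:v1,u0:u1].reshape(-1,3); S=S[(S[:,2]>lo)&(S[:,2]<hi)]
    print(nm,len(S),rect(S),np.round(np.median(S,0)*1000))
E
```

```text
top head 505 med [555.8 350.  168. ] (array([557. , 352.4]), array([56.4, 40.9]), 12.3)
top nest 855 med [590.1 -98.7 112.8] (array([609.7, -94.1]), array([117.5,  71.2]), 14.1)
top pad 144 med [ 598.6 -239.2   70.2] (array([ 598.8, -240.6]), array([29.5, 32.4]), 84.5)
 px [[556.0, 350.0, 168.0], [601.0, -110.0, 55.0], [597.0, -241.0, 71.0]]
side head 443 med [566.9 327.  165.6] (array([568.9, 299.4]), array([ 56.3, 146.9]), 10.0)
side nest 984 med [ 591.2 -107.1  112. ] (array([601.2, -98.5]), array([96.8, 72.9]), 13.8)
side pad 143 med [ 595.4 -243.8   70.7] (array([ 595.5, -243.6]), array([30.8, 18.4]), 80.4)
 px [[560.0, 329.0, 161.0], [593.0, -86.0, 103.0], [596.0, -244.0, 69.0]]
plate 4697 (array([ 661.2, -157.9]), array([322.7, 365. ]), 1.4) [ 612. -164.   13.]
housing 1318 (array([698.5, -73.1]), array([110.6,  80.4]), 13.3) [703. -72. 151.]
rail 1510 (array([619.6, 263.6]), array([ 71.6, 309.1]), 5.6) [629. 258. 126.]
dome 264 (array([590. , 155.1]), array([40.7, 41.7]), 3.2) [588. 154. 150.]
round 364 (array([570.5, 253.3]), array([46.9, 45.6]), 47.4) [569. 252. 168.]
mallet 1294 (array([756. , 234.5]), array([ 89.4, 216.1]), 2.2) [754. 176.  49.]
whet 1365 (array([393.2, 103.2]), array([149.7,  55. ]), 89.4) [393. 104.  31.]
```

```bash
cat >> h.py <<'E'
def fit(W,c,lx,ly,lo,hi,yaw0):
    # best placing of a lx x ly rectangle (mm) on points between lo, hi near c
    from scipy.optimize import minimize
    P=W.reshape(-1,3)*1000; P=P[(P[:,2]>lo)&(P[:,2]<hi)&(np.hypot(P[:,0]-c[0],P[:,1]-c[1])<.62*np.hypot(lx,ly))]
    def L(q):
        a=q[2];d=P[:,:2]-q[:2]; x=d@[np.cos(a),np.sin(a)];y=d@[-np.sin(a),np.cos(a)]
        return np.sum(np.clip(np.maximum(abs(x)-lx/2,abs(y)-ly/2),0,6))
    r=cv2.minAreaRect(P[:,:2].astype(np.float32))
    b=min((minimize(L,[c[0]+i,c[1]+j,np.radians(yaw0)],method="Nelder-Mead",options=dict(initial_simplex=[[c[0]+i,c[1]+j,np.radians(yaw0)],[c[0]+i+5,c[1]+j,np.radians(yaw0)],[c[0]+i,c[1]+j+5,np.radians(yaw0)],[c[0]+i,c[1]+j,np.radians(yaw0+6)]])) for i in(-4,0,4) for j in(-4,0,4)),key=lambda o:o.fun)
    return len(P),np.round(b.x[:2],1),round(np.degrees(b.x[2]),1),round(b.fun,1),"z",round(np.median(P[:,2]),1),"mar",np.round(r[0],1),np.round(r[1],1),round(r[2],1)
E
python3 - <<'E'
from h import *
for n,hole in(("top",(354,215)),("side",(292,247))):
    D=np.load(n+"0.npz");W=D["W"];p=D["p"]
    print(n,"head",fit(W,(557,352),56,40,160,176,12))
    print(n,"nest",fit(W,(590,-100),76,70,106,118,14))
    # hole ellipse centre: dark pixels -> ray at z=.112
    u,v=hole; g=cv2.cvtColor(p,cv2.COLOR_RGB2GRAY)[v-16:v+17,u-16:u+17]
    f,cx,cy,R,t=cal(n)
    def ray(px,z):
        d=R.T@np.array([(px[0]-cx)/f,(px[1]-cy)/f,1]);o=-R.T@t; return o+d*(z-o[2])/d[2]
    for th in(90,110,125):
        k,l,s,c=cv2.connectedComponentsWithStats((g<th).astype(np.uint8))
        i=min(range(1,k),key=lambda i:np.hypot(*(c[i]-16))-s[i,4]*.02)
        print(th,s[i],c[i]+[u-16,v-16],np.round(ray(c[i]+[u-16,v-16],.112)*1000,1))
    cv2.imwrite(f"pics/nest_{n}.png",cv2.resize(p[v-40:v+40,u-40:u+40,::-1],(480,480),interpolation=0))
a,b=[cv2.imread(f"pics/nest_{n}.png") for n in("top","side")]
hd=[cv2.resize(np.load(f)["p"][v-20:v+20,u-20:u+20,::-1],(320,320),interpolation=0) for f,u,v in(("top0.npz",157,218),("side0.npz",258,142))]
cv2.imwrite("pics/crop1.png",np.hstack([cv2.resize(a,(400,400),interpolation=0),cv2.resize(b,(400,400),interpolation=0)]))
E
```

```text
top head (466, array([557.2, 352.2]), np.float64(11.9), np.float64(2.1), 'z', np.float64(168.1), 'mar', array([557. , 352.4]), array([56.4, 40.8]), 12.3)
top nest (840, array([589.9, -98.9]), np.float64(13.3), np.float64(5.0), 'z', np.float64(112.8), 'mar', array([590.2, -99.3]), array([76.8, 71.3]), 13.3)
90 [12 13  9  9 40] [353.875 215.95 ] [587.1 -99.1 112. ]
110 [ 10  11  12  11 104] [353.70192308 215.02884615] [589.3 -98.7 112. ]
125 [ 10  11  12  11 110] [353.76363636 215.07272727] [589.2 -98.8 112. ]
side head (158, array([560.1, 349.1]), np.float64(10.0), np.float64(8.5), 'z', np.float64(167.4), 'mar', array([560.1, 350. ]), array([56.5, 43.4]), 11.2)
side nest (937, array([ 591.6, -101.3]), np.float64(13.4), np.float64(23.1), 'z', np.float64(112.1), 'mar', array([ 591.3, -101.1]), array([76.7, 72.9]), 14.2)
90 [10  4  1  1  1] [286. 235.] [585.5 -56.6 112. ]
110 [ 0  0 33  8 98] [293.59183673 234.15306122] [600.9 -56.1 112. ]
125 [10 17  2  4  7] [286.57142857 249.28571429] [ 580.3 -103.7  112. ]
```

View pics/crop1.png

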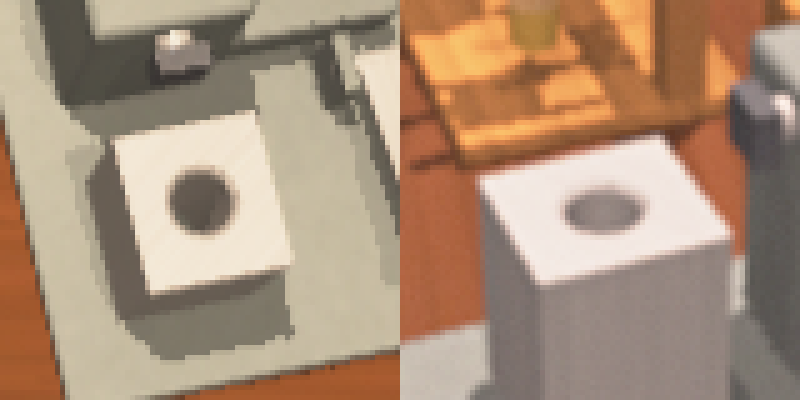

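The crop confirms the hole centre at about (354,215) in top and (293,249) in side; the two views agree within about 3 mm. I'll move above the blank now.

carry_out(
  series=[
    [[1,-33.6,-8.5,0,-0.047],[1,-33.6,-8.5,0,0],[1,-33.6,-8.5,0,0],[1,-33.6,-8.5,0,0],[1,-33.6,-8.5,0,0],[1,-33.6,-8.5,0,0],[1,-33.6,-8.5,0,0],[1,-33.6,-8.5,0,0],[1,-33.6,-8.5,0,0],[1,-33.6,-8.5,0,0],[1,-33.6,-8.5,0,0],[1,-33.6,-8.5,0,0]],
  ],
  newtons=40,
)

```text
time: 2.0
ee_pos: [0.5698, 0.366, 0.2313]
tool_rot: [3.141, 0.0, 2.837]
wrist_force: [0.7, 0.6, 0.4]
grip_width: 0.0854
gripper_force: 0.0
```

carry_out(
  series=[
    [[1,0,0,0,-0.1],[1,0,0,0,-0.1],[1,0,0,0,-0.1],[1,0,0,0,-0.1],[1,0,0,0,-0.1],[1,0,0,0,0]],
  ],
)

```text
time: 2.5
ee_pos: [0.5686, 0.3669, 0.2312]
tool_rot: [-3.142, -0.0, -2.945]
wrist_force: [0.2, -0.6, 0.5]
grip_width: 0.0855
gripper_force: 0.0
```

```bash
cat >> h.py <<'E'
def to(x,y,z,yaw):
    s=ctrl.sense();p=s["ee_pos"]*1000;a=s["tool_rot"][2];d=np.array([x,y,z])-p
    tw=-((np.radians(yaw)-a+np.pi)%(2*np.pi)-np.pi)
    print("t",round(s["time"],2),"pos",np.round(p,1),"rot",np.round(np.degrees(s["tool_rot"]),2),"F",np.round(s["wrist_force"],1),"w",round(s["grip_width"]*1000,1),s["gripper_force"],"q",np.round(s["q"],2))
    print("tool shift",np.round([d@[np.cos(a),np.sin(a),0],d@[np.sin(a),-np.cos(a),0],-d[2]],1),"twist",round(tw,3))
E
python3 -c "
from h import *
to(558.6,350.7,130,192)"
```

```text
t 2.5 pos [568.6 366.9 231.2] rot [-1.8000e+02 -1.0000e-02 -1.6874e+02] F [ 0.2 -0.6  0.5] w 85.5 0.0 q [ 0.51  0.41  1.5  -0.    1.23 -1.26]
tool shift [ 13.  -14.  101.2] twist -0.013
```

carry_out(
  series=[
    [[1,6.5,-7,0,-0.013],[1,6.5,-7,0,0],[1,0,0,15,0],[1,0,0,15,0],[1,0,0,15,0],[1,0,0,15,0],[1,0,0,12,0],[1,0,0,10,0],[1,0,0,8,0],[1,0,0,6,0],[1,0,0,5,0],[1,0,0,0,0]],
  ],
)

```text
time: 3.5
ee_pos: [0.5581, 0.3504, 0.1293]
tool_rot: [-3.141, -0.001, -2.934]
wrist_force: [0.1, 0.5, -1.2]
grip_width: 0.0854
gripper_force: 0.0
```

```bash
python3 - <<'E'
from h import *
to(558.6,350.7,130,192)
p,d=viewer.capture("side"); q,_=viewer.capture("top")
cv2.imwrite("pics/g1.png",np.hstack([cv2.resize(p[90:210,200:320,::-1],(400,400)),cv2.resize(q[158:278,97:217,::-1],(400,400))]))
E
```

```text
t 3.5 pos [558.1 350.4 129.3] rot [-1.7997e+02 -8.0000e-02 -1.6808e+02] F [ 0.1  0.5 -1.2] w 85.4 0.0 q [ 0.49  0.48  1.62 -0.    1.05 -1.28]
tool shift [-0.5  0.1 -0.7] twist -0.001
```

View pics/g1.png

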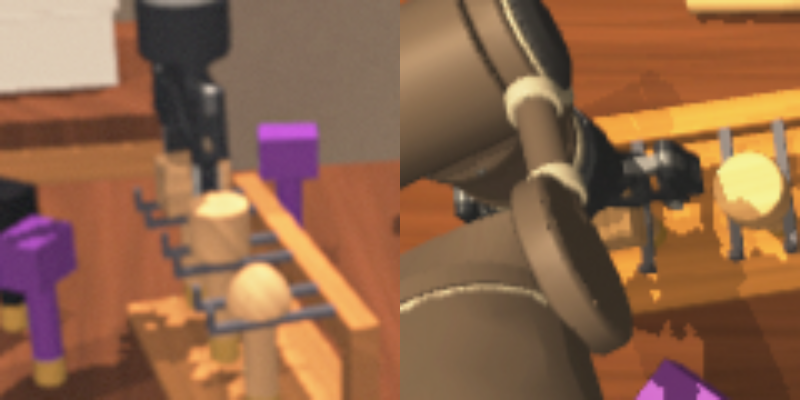

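The gripper straddles the rectangular head (head at about (175,180) in the left crop), and the near finger is clear of the round head. Closing.

carry_out(
  series=[
    [[-1,0,0,0,0],[-1,0,0,0,0],[-1,0,0,0,0],[-1,0,0,0,0],[-1,0,0,0,0],[-1,0,0,0,0],[-1,0,0,0,0],[-1,0,0,0,0]],
  ],
  newtons=50,
)

```text
time: 4.27
ee_pos: [0.5591, 0.3511, 0.131]
tool_rot: [3.141, 0.001, -2.933]
wrist_force: [0.5, -0.2, 3.2]
grip_width: 0.0394
gripper_force: 51.3
```

carry_out(
  series=[
    [[-1,0,0,-4,0],[-1,0,0,-8,0],[-1,0,0,-15,0],[-1,0,0,-18,0],[-1,0,0,-18,0],[-1,0,0,-18,0],[-1,0,0,-18,0],[-1,0,0,-18,0],[-1,0,0,-18,0],[-1,0,0,-15,0],[-1,0,0,-10,0],[-1,0,0,-5,0]],
  ],
)

```text
time: 5.27
ee_pos: [0.559, 0.3508, 0.2971]
tool_rot: [3.141, 0.002, -2.933]
wrist_force: [0.1, -0.4, -1.4]
grip_width: 0.0392
gripper_force: 51.2
```

```bash
python3 -c "
from h import *
to(590.7,-100.1,290,193.3)"
```

```text
t 5.27 pos [559.  350.8 297.1] rot [ 1.7998e+02  1.1000e-01 -1.6807e+02] F [ 0.1 -0.4 -1.4] w 39.2 51.176138520240784 q [ 0.49  0.33  1.48 -0.    1.34 -1.28]
tool shift [  62.2 -447.7    7.1] twist -0.024
```

carry_out(
  series=[
    [[-1,1.4,-10,0,-0.024],[-1,2.8,-20,0,0],[-1,4.2,-30,0,0],[-1,4.2,-30,0,0],[-1,4.2,-30,0,0],[-1,4.2,-30,0,0],[-1,4.2,-30,0,0],[-1,4.2,-30,0,0],[-1,4.2,-30,0,0],[-1,4.2,-30,0,0],[-1,4.2,-30,0,0],[-1,4.2,-30,0,0]],
  ],
)

```text
time: 6.27
ee_pos: [0.5884, 0.0174, 0.2941]
tool_rot: [3.141, -0.002, -2.909]
wrist_force: [-0.4, -1.4, -1.6]
grip_width: 0.0389
gripper_force: 51.1
```

carry_out(
  series=[
    [[-1,4.2,-30,0,0],[-1,4.2,-30,0,0],[-1,3.5,-25,0,0],[-1,2.8,-18,0,0],[-1,1.4,-10,0,0],[-1,0.5,-4,0,0],[-1,0,0,0,0],[-1,0,0,0,0]],
  ],
)

```text
time: 6.93
ee_pos: [0.5998, -0.0978, 0.2948]
tool_rot: [3.14, -0.001, -2.909]
wrist_force: [0.6, 0.3, -1.4]
grip_width: 0.0398
gripper_force: 51.1
```

```bash
python3 - <<'E'
from h import *
to(590.7,-100.1,290,193.3)
for n in("side","top"):
    p,d=viewer.capture(n); np.savez(n+"1.npz",p=p,W=cloud(n,d))
    cv2.imwrite(f"pics/{n}1.png",p[:,:,::-1])
a,b=[cv2.imread(f"pics/{n}1.png") for n in("side","top")]
cv2.imwrite("pics/h1.png",np.hstack([cv2.resize(a[100:300,200:400],(400,400)),cv2.resize(b[110:310,260:460],(400,400))]))
E
```

```text
t 6.93 pos [599.8 -97.8 294.8] rot [ 1.7993e+02 -4.0000e-02 -1.6668e+02] F [ 0.6  0.3 -1.4] w 39.8 51.10753655433655 q [-0.23  0.23  1.61  0.    1.31 -2.04]
tool shift [ 9.4 -0.1  4.8] twist 0.0
```

View pics/h1.png

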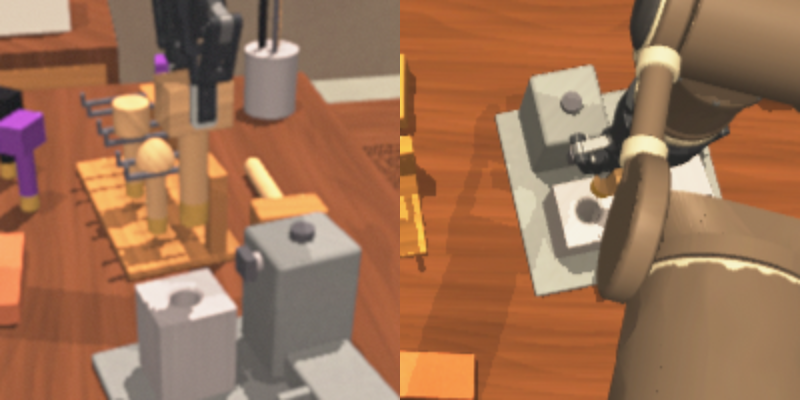

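The left crop shows the blank held upright, with the nest hole at about (185,297). In the right crop the brass tip shows at (602,185), next to the hole at (590,210). Next: the shank axis in each camera relative to the nest.

```bash
python3 - <<'E'
from h import *
from scipy.optimize import least_squares
for n,nest in(("side",(591.6,-101.3)),("top",(589.9,-98.9))):
    W=np.load(n+"1.npz")["W"].reshape(-1,3)*1000
    for lo,hi in((198,240),(240,280)):
        S=W[(W[:,2]>lo)&(W[:,2]<hi)&(np.hypot(W[:,0]-592,W[:,1]+100)<40)]
        if len(S)<15: print(n,lo,len(S));continue
        r=least_squares(lambda c:np.hypot(S[:,0]-c[0],S[:,1]-c[1])-13,[595,-98],loss="soft_l1")
        print(n,lo,len(S),"axis",np.round(r.x,1),"rms",round(np.sqrt(np.mean(r.fun**2)),1),"minus nest",np.round(r.x-nest,1))
    S=W[(W[:,2]>284)&(W[:,2]<345)&(np.hypot(W[:,0]-595,W[:,1]+98)<45)]
    print(n,"head",len(S),np.round(np.nanpercentile(S,[2,98],0),0).tolist())
E
```

```text
side 198 291 axis [600.9 -98.5] rms 0.9 minus nest [9.3 2.8]
side 240 326 axis [601.1 -98.5] rms 0.9 minus nest [9.5 2.8]
side head 1175 [[571.0, -133.0, 291.0], [630.0, -77.0, 343.0]]
top 198 60 axis [599.4 -97.5] rms 0.4 minus nest [9.5 1.4]
top 240 14
top head 114 [[568.0, -88.0, 293.0], [586.0, -67.0, 344.0]]
```

carry_out(
  series=[
    [[-1,4.8,0,0,0],[-1,4.8,0,0,0],[-1,0,0,8,0],[-1,0,0,12,0],[-1,0,0,12,0],[-1,0,0,12,0],[-1,0,0,10,0],[-1,0,0,8,0],[-1,0,0,6,0],[-1,0,0,4,0],[-1,0,0,0,0],[-1,0,0,0,0]],
  ],
)

```text
time: 8.03
ee_pos: [0.5909, -0.101, 0.2233]
tool_rot: [-3.142, 0.0, -2.909]
wrist_force: [-0.4, 0.2, -1.7]
grip_width: 0.0398
gripper_force: 51.1
```

```bash
python3 - <<'E'
from h import *
from scipy.optimize import least_squares
to(590.4,-99.9,118,193.3)
for n,nest in(("side",(591.6,-101.3)),("top",(589.9,-98.9))):
    p,d=viewer.capture(n); W=cloud(n,d).reshape(-1,3)*1000
    if n=="side": cv2.imwrite("pics/i1.png",cv2.resize(p[130:320,230:380,::-1],(474,600)))
    S=W[(W[:,2]>126)&(W[:,2]<205)&(np.hypot(W[:,0]-591,W[:,1]+100)<24)]
    if len(S)<15: print(n,len(S));continue
    r=least_squares(lambda c:np.hypot(S[:,0]-c[0],S[:,1]-c[1])-13,[595,-98],loss="soft_l1")
    print(n,len(S),"axis",np.round(r.x,1),"rms",round(np.sqrt(np.mean(r.fun**2)),1),"minus nest",np.round(r.x-nest,1))
    print(fit(W.reshape(420,560,3)/1000,(590,-100),76,70,106,117,13.3))
E
```

```text
t 8.03 pos [ 590.9 -101.   223.3] rot [-1.800e+02  1.000e-02 -1.667e+02] F [-0.4  0.2 -1.7] w 39.8 51.10700011253357 q [-0.24  0.27  1.7   0.    1.17 -2.04]
tool shift [  0.3   1.2 105.3] twist 0.0
side 514 axis [ 592.  -101.7] rms 0.8 minus nest [ 0.4 -0.4]
(799, array([ 591.5, -101.6]), np.float64(13.1), np.float64(10.2), 'z', np.float64(112.2), 'mar', array([ 591.5, -100.7]), array([76.6, 73.1]), 13.5)
top 50 axis [ 590.9 -101.1] rms 0.4 minus nest [ 1.  -2.2]
(360, array([585.4, -94.7]), np.float64(5.7), np.float64(0.0), 'z', np.float64(113.0), 'mar', array([587.1, -86.3]), array([76.7, 44.8]), 13.5)
```

View pics/i1.png

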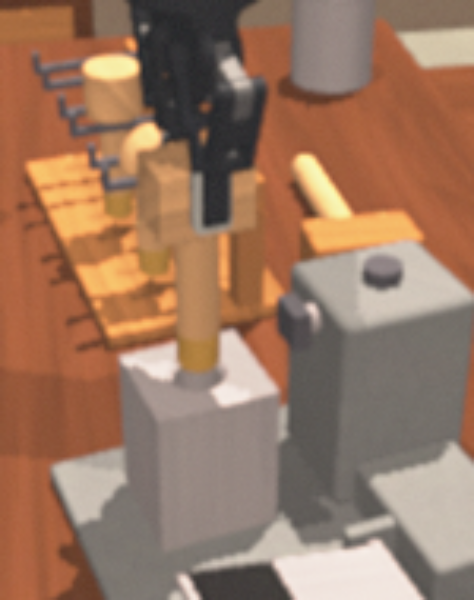

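The crop shows the brass tip right above the hole at (197,375), about 1 mm off. I'll trim y and lower it slowly.

carry_out(
  series=[
    [[-1,0.3,1,0,0],[-1,0,0,3,0],[-1,0,0,3,0],[-1,0,0,3,0],[-1,0,0,3,0],[-1,0,0,3,0],[-1,0,0,3,0],[-1,0,0,2,0],[-1,0,0,0,0],[-1,0,0,0,0]],
  ],
)

```text
time: 8.97
ee_pos: [0.5901, -0.1, 0.203]
tool_rot: [3.141, -0.0, -2.909]
wrist_force: [-0.4, -0.4, -0.5]
grip_width: 0.0391
gripper_force: 51.1
```

carry_out(
  series=[
    [[-1,0,0,4,0],[-1,0,0,6,0],[-1,0,0,6,0],[-1,0,0,6,0],[-1,0,0,6,0],[-1,0,0,6,0],[-1,0,0,6,0],[-1,0,0,6,0],[-1,0,0,6,0],[-1,0,0,6,0],[-1,0,0,4,0],[-1,0,0,0,0]],
  ],
)

```text
time: 9.97
ee_pos: [0.5893, -0.0998, 0.1399]
tool_rot: [3.141, -0.002, -2.909]
wrist_force: [-1.0, 1.3, -1.8]
grip_width: 0.0394
gripper_force: 51.1
```

```bash
python3 -c "
from h import *
to(590.1,-100,118,193.3)"
```

```text
t 9.97 pos [589.3 -99.8 139.9] rot [ 1.7994e+02 -1.2000e-01 -1.6669e+02] F [-1.   1.3 -1.8] w 39.4 51.10770106315613 q [-0.24  0.36  1.77 -0.    1.02 -2.04]
tool shift [-0.7 -0.3 21.9] twist 0.0
```

carry_out(
  series=[
    [[-1,0,0,3,0],[-1,0,0,3,0],[-1,0,0,3,0],[-1,0,0,3,0],[-1,0,0,2,0],[-1,0,0,2,0],[-1,0,0,1,0],[-1,0,0,1,0],[-1,0,0,1,0],[-1,0,0,0,0],[-1,0,0,0,0]],
  ],
)

```text
time: 10.88
ee_pos: [0.5902, -0.1001, 0.1223]
tool_rot: [-3.142, 0.0, -2.909]
wrist_force: [-0.6, -0.9, -1.6]
grip_width: 0.0392
gripper_force: 51.1
```

carry_out(
  series=[
    [[-1,0,0,1,0],[-1,0,0,1,0],[-1,0,0,0.5,0],[-1,0,0,0.5,0],[-1,0,0,0.5,0],[-1,0,0,0,0],[-1,0,0,0,0]],
  ],
)

```text
time: 11.47
ee_pos: [0.5902, -0.1001, 0.1187]
tool_rot: [-3.142, -0.0, -2.909]
wrist_force: [-0.3, 0.2, -1.7]
grip_width: 0.0395
gripper_force: 51.1
```

carry_out(
  series=[
    [[-1,0,0,0.5,0],[-1,0,0,0.5,0],[-1,0,0,0.5,0],[-1,0,0,0,0],[-1,0,0,0,0]],
  ],
)

```text
time: 11.88
ee_pos: [0.5903, -0.1001, 0.118]
tool_rot: [-3.142, 0.0, -2.909]
wrist_force: [-1.8, 0.2, 4.5]
grip_width: 0.0394
gripper_force: 51.8
```

Contact, at the expected height. Release and rise.

carry_out(
  series=[
    [[1,0,0,0,0],[1,0,0,0,0],[1,0,0,0,0],[1,0,0,0,0],[1,0,0,0,0],[1,0,0,0,0],[1,0,0,0,0]],
  ],
)

```text
time: 12.47
ee_pos: [0.5902, -0.1, 0.1171]
tool_rot: [3.142, -0.0, -2.909]
wrist_force: [0.4, -0.2, 0.1]
grip_width: 0.0853
gripper_force: 0.0
```

carry_out(
  series=[
    [[1,0,0,-5,0],[1,0,0,-10,0],[1,0,0,-15,0],[1,0,0,-15,0],[1,0,0,-15,0],[1,0,0,-15,0],[1,0,0,-15,0],[1,0,0,-10,0],[1,0,0,0,0]],
  ],
)

```text
time: 13.22
ee_pos: [0.5924, -0.1006, 0.2212]
tool_rot: [-3.139, 0.006, -2.909]
wrist_force: [0.8, -0.6, 0.6]
grip_width: 0.0854
gripper_force: 0.0
```

```bash
python3 - <<'E'
from h import *
s=np.radians(13.3)
to(597,-242,110,193.3)
for n in("side","top"):
    p,d=viewer.capture(n); W=cloud(n,d)
    if n=="side":
        cv2.imwrite("pics/j1.png",cv2.resize(p[190:370,230:430,::-1],(660,594)))
    print(n,"head",fit(W,(590,-100),56,40,146,160,13.3))
    # pad: dark pixels near it
    g=p.max(2); P=W*1000; m=(g<60)&(np.hypot(P[...,0]-597,P[...,1]+242)<40)&(P[...,2]>45)&(P[...,2]<95)
    S=P[m]; print("pad",len(S),np.round(S.mean(0),1) if len(S) else "", [np.round(q,1) for q in cv2.minAreaRect(S[:,:2].astype(np.float32))] if len(S)>5 else "")
c,si=np.cos(s),np.sin(s)
for x in(-30,-40,-50): print(x,"model pad",590.5+x*c+140*si,-100+x*si-140*c)
E
```

```text
t 13.22 pos [ 592.4 -100.6  221.2] rot [-179.82    0.35 -166.69] F [ 0.8 -0.6  0.6] w 85.4 0.0 q [-0.24  0.27  1.71  0.    1.16 -2.04]
tool shift [  28.1 -138.7  111.2] twist 0.0
side head (480, array([ 591.4, -102.8]), np.float64(12.3), np.float64(6.6), 'z', np.float64(154.0), 'mar', array([ 591.2, -102.5]), array([56.6, 41.6]), 11.4)
pad 23 [ 589.5 -255.7   72.1] [array([ 595.7, -245.1]), array([42.9, 49.1]), np.float64(14.2)]
top head (183, array([587.7, -96.8]), np.float64(6.0), np.float64(0.0), 'z', np.float64(154.7), 'mar', array([585.8, -93.2]), array([28.3, 54. ]), 88.4)
pad 0  
-30 model pad 593.511597023022 -243.14653430443548
-40 model pad 583.7798082952511 -245.44703167631653
-50 model pad 574.0480195674802 -247.74752904819758
```

View pics/j1.png

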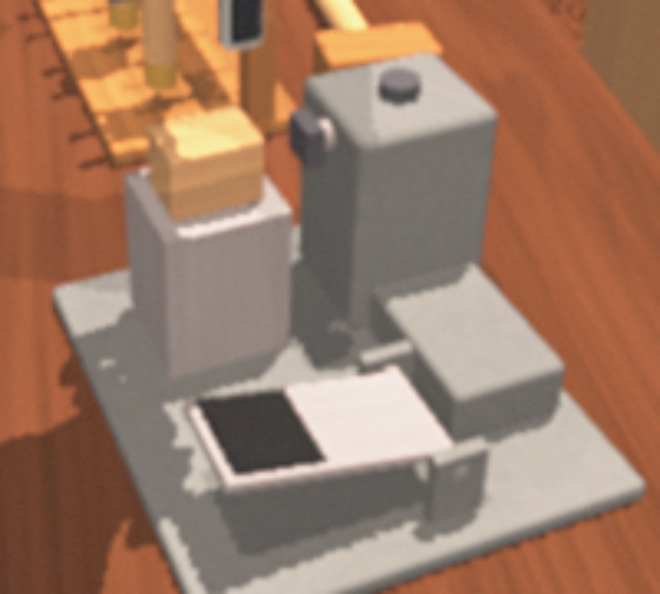

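The crop shows the head sitting down on the nest (top measured at 154 mm) with its narrow end facing the stamp. The pad is centred at about (262,430) in the crop. Next, shut the fingers and go to the pad.

carry_out(
  series=[
    [[-1,1.5,-8,0,0],[-1,3.2,-16,0,0],[-1,4,-20,0,0],[-1,4,-20,0,0],[-1,4,-20,0,0],[-1,4,-20,0,0],[-1,3.7,-16,0,0],[-1,2,-12,0,0],[-1,1.7,-7,0,0],[-1,0,0,0,0],[-1,0,0,0,0],[-1,0,0,0,0]],
  ],
)

```text
time: 14.32
ee_pos: [0.5948, -0.2409, 0.2171]
tool_rot: [3.141, -0.0, -2.909]
wrist_force: [-0.2, -0.7, 0.6]
grip_width: 0.0001
gripper_force: 0.0
```

carry_out(
  series=[
    [[-1,0,0,8,0],[-1,0,0,15,0],[-1,0,0,15,0],[-1,0,0,15,0],[-1,0,0,15,0],[-1,0,0,15,0],[-1,0,0,15,0],[-1,0,0,15,0],[-1,0,0,10,0],[-1,0,0,6,0],[-1,0,0,0,0],[-1,0,0,0,0]],
  ],
)

```text
time: 15.32
ee_pos: [0.595, -0.2415, 0.0882]
tool_rot: [3.141, -0.0, -2.909]
wrist_force: [-0.1, -0.1, -1.0]
grip_width: 0.0005
gripper_force: 0.0
```

```bash
python3 -c "
from h import *
to(597,-242,37,193.3)"
```

```text
t 15.32 pos [ 595.  -241.5   88.2] rot [ 1.7999e+02 -1.0000e-02 -1.6667e+02] F [-0.1 -0.1 -1. ] w 0.5 0.0 q [-0.45  0.5   1.68  0.    0.96 -2.26]
tool shift [-1.9 -1.  51.2] twist 0.0
```

carry_out(
  series=[
    [[-1,-1,0,4,0],[-1,0,0,4,0],[-1,0,0,4,0],[-1,0,0,4,0],[-1,0,0,4,0],[-1,0,0,4,0],[-1,0,0,4,0],[-1,0,0,4,0],[-1,0,0,4,0],[-1,0,0,4,0],[-1,0,0,3,0],[-1,0,0,0,0]],
  ],
)

```text
time: 16.32
ee_pos: [0.5946, -0.2421, 0.0453]
tool_rot: [3.141, -0.003, -2.909]
wrist_force: [-5.7, -1.6, 8.5]
grip_width: 0.0002
gripper_force: 4.4
```

carry_out(
  series=[
    [[-1,0,0,2,0],[-1,0,0,2,0],[-1,0,0,2,0],[-1,0,0,1,0],[-1,0,0,0,0],[-1,0,0,0,0]],
  ],
)

```text
time: 16.82
ee_pos: [0.5949, -0.242, 0.0392]
tool_rot: [3.141, -0.002, -2.909]
wrist_force: [-6.0, -0.9, 8.9]
grip_width: 0.0002
gripper_force: 5.2
```

carry_out(
  series=[
    [[-1,0,0,1,0],[-1,0,0,1,0],[-1,0,0,1,0],[-1,0,0,0,0],[-1,0,0,0,0]],
  ],
)

```text
time: 17.23
ee_pos: [0.595, -0.242, 0.0376]
tool_rot: [3.141, -0.003, -2.909]
wrist_force: [-8.5, -1.1, 15.5]
grip_width: 0.0
gripper_force: 8.5
```

carry_out(
  series=[
    [[-1,0,0,0.7,0],[-1,0,0,0.7,0],[-1,0,0,0,0],[-1,0,0,0,0]],
  ],
)

```text
time: 17.57
ee_pos: [0.595, -0.2421, 0.0374]
tool_rot: [3.141, -0.003, -2.909]
wrist_force: [-10.6, 1.4, 22.3]
grip_width: -0.0003
gripper_force: 11.4
```

```bash
python3 - <<'E'
from h import *
to(597,-242,37,193.3)
p,d=viewer.capture("side"); cv2.imwrite("pics/k1.png",cv2.resize(p[190:370,230:430,::-1],(660,594)))
E
```

```text
t 17.57 pos [ 595.  -242.1   37.4] rot [ 1.7996e+02 -1.6000e-01 -1.6667e+02] F [-10.6   1.4  22.3] w -0.3 11.35327611118555 q [-0.45  0.57  1.69 -0.    0.88 -2.26]
tool shift [-1.9 -0.4  0.4] twist 0.001
```

View pics/k1.png

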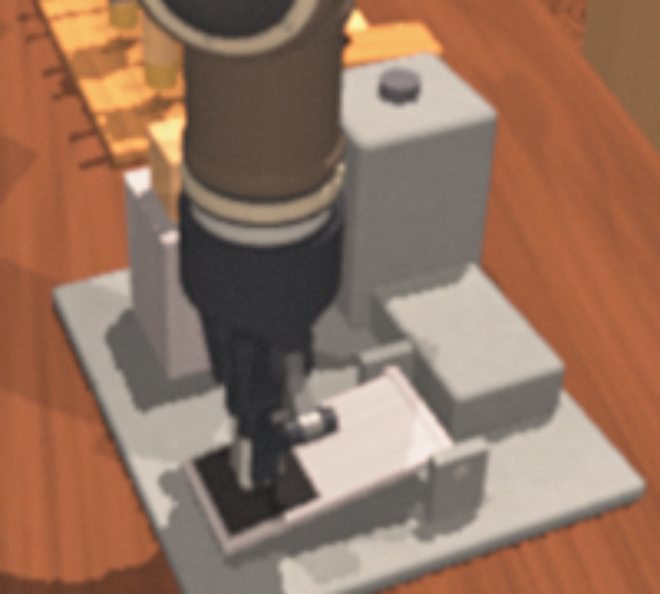

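The pedal is down at its stop: force rises to 22 N with no further travel at z = 37 mm. The fingertips are on the black pad at (258,480). Lift off slowly.

carry_out(
  series=[
    [[-1,0,0,-2,0],[-1,0,0,-4,0],[-1,0,0,-4,0],[-1,0,0,-4,0],[-1,0,0,-4,0],[-1,0,0,-4,0],[-1,0,0,-5,0],[-1,0,0,-6,0],[-1,0,0,-10,0],[-1,0,0,-15,0],[-1,0,0,-20,0],[-1,0,0,-20,0]],
  ],
)

```text
time: 18.62
ee_pos: [0.5952, -0.2409, 0.1317]
tool_rot: [3.14, -0.001, -2.909]
wrist_force: [0.2, -0.3, -0.2]
grip_width: 0.0004
gripper_force: 0.0
```

carry_out(
  series=[
    [[-1,0,0,-20,0],[-1,0,0,-20,0],[-1,0,0,-20,0],[-1,0,0,-20,0],[-1,0,0,-20,0],[-1,0,-15,-10,0],[-1,0,-25,0,0],[-1,0,-25,0,0],[-1,0,-15,0,0],[-1,0,-5,0,0],[-1,0,0,0,0],[-1,0,0,0,0]],
  ],
)

```text
time: 19.62
ee_pos: [0.615, -0.3235, 0.2413]
tool_rot: [3.14, -0.001, -2.91]
wrist_force: [0.3, 0.6, 0.4]
grip_width: -0.0001
gripper_force: 0.0
```

```bash
python3 - <<'E'
from h import *
to(597,-242,37,193.3)
for n in("side","top"):
    p,d=viewer.capture(n); W=cloud(n,d)
    if n=="side": cv2.imwrite("pics/l1.png",cv2.resize(p[120:370,180:430,::-1],(590,590)))
    print(n,"head",fit(W,(590,-100),56,40,146,160,13.3))
    S=W[314:326,302:316] if n=="side" else W[211:223,402:414]
    print("pad",np.round(np.nanmedian(S.reshape(-1,3),0)*1000,1))
E
```

```text
t 19.62 pos [ 615.  -323.5  241.3] rot [ 1.7990e+02 -4.0000e-02 -1.6671e+02] F [0.3 0.6 0.4] w -0.1 0.0 q [-0.55  0.43  1.44  0.    1.27 -2.35]
tool shift [ -1.2  83.5 204.3] twist -0.0
side head (486, array([ 591.4, -102.6]), np.float64(13.9), np.float64(11.1), 'z', np.float64(154.0), 'mar', array([ 591.4, -102.2]), array([56.2, 42.7]), 13.7)
pad [ 597. -244.   70.]
top head (442, array([589.5, -99.6]), np.float64(13.6), np.float64(2.8), 'z', np.float64(155.0), 'mar', array([589.6, -99.8]), array([55.9, 41.3]), 13.1)
pad [ 598.4 -239.1   70.4]
```

View pics/l1.png

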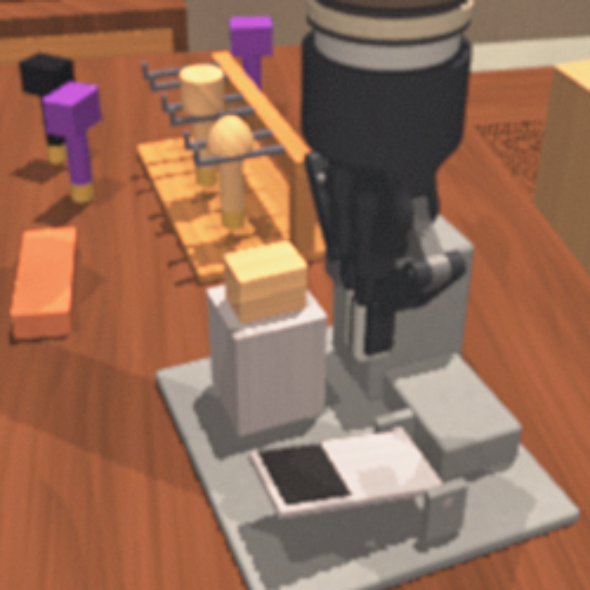

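The blank is seated (head at (265,280), square to the press), the pedal is back up at 70 mm, and the bystanders are where they were. I'm handing the job in.

```bash
python3 -c "
from h import *
print(ctrl.finish_job())"
```

```text
the job is handed in; nothing more can be done
None
```

The rectangular-head blank is seated in the press with a narrow end square to the stamp; the pedal was pressed to its stop and came back up, the other things look untouched, and the job was handed in at about 20 s of the 59 s allowed, with no verdict returned.

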